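Stand the taper tool holder in its seat

TASK

Take the orange-sleeved tool holder with the tapered shank out of its leaning stand and stand it upright in the yellow conical seat, lowered in rather than dropped, with its taper fully home and its collar down on the seat's rim. Then let go; leave the blue-sleeved tool holder in its stand and the amber fuse jar standing where it is.

Things in the scene. Friction and masses are not known exactly. Their poses are not given: they have to be found in the camera images.
- taper_holder: Tool holder to move, 0.25 kg, round about z, 111 mm long. Origin: centre of the small lower end; z along its axis. Steel cone 12 mm diameter at z=0 to 36 mm at z=45; collar 52 mm diameter, z=45 to 51; orange sleeve to grip, 28 mm diameter, z=51 to 111. Starts hanging by its collar in an aluminium stand, leaning 20 degrees, sleeve end roughly towards the robot; pulls out freely along its axis.
- seat: Fixed yellow conical cup with ribs on a dark round foot, 90 mm diameter. Origin: centre of the foot's underside on the cart top; z up. Inside cone about 38 mm diameter at the rim (z=53 mm; 46 mm outside), 14 mm at the floor (z=8): fits the taper with 1 mm play. Fully home, the holder's collar lies on the rim and its small end is on the seat's axis at z=8.
- straight_holder: Bystander that stays in its stand: as the taper holder but with a blue sleeve and a straight 24 mm shank, same origin and axis. The two like stands are left and right of the seat, either way round; each has a sloping plate 76 mm square with a 40 mm square hole, its centre 75 mm above the cart top, so the sleeve tops are about 137 mm up.
- fuse_jar: Bystander that stays standing: squat amber glass jar with steel cap, 60 mm diameter, 65 mm tall, loose on the cart top beyond the seat. Origin: centre of its underside.
Things that resemble listed ones, but are neither listed nor needed, are in the scene too. Of the things that look like the seat, take the one that is farthest to the robot's right at the start.

How it is judged:
On the way:
1. the orange holder is lifted out of its stand, its small end above the height of the seat's rim (height (world z) of taper_holder above 0.055 m), for 0.1 s.
At the end, for the whole second after the job is handed in: The orange holder stands in the yellow seat: its small end within 10 mm of the seat's axis and no more than 6 mm above its fully home height, its axis within 10 degrees of vertical, at rest and released (horizontal distance between taper_holder and seat below 0.01 m and z of taper_holder in the frame of seat below 0.014 m and angle between taper_holder's own z axis and vertical below 0.175 rad and linear speed of taper_holder below 0.03 m/s and contact force between the fingers and taper_holder below 0.2 N); the robot touches nothing.
It fails at once if the orange holder is dropped: it moves faster than 0.8 m/s while not held (contact force between the fingers and taper_holder below 0.2 N and linear speed of taper_holder above 0.8 m/s).
It fails at once if the blue holder is moved by more than 30 mm (distance of straight_holder from where it was at the start of the episode above 0.03 m).
It fails at once if the fuse jar is moved by more than 30 mm or tipped by more than 20 degrees (distance of fuse_jar from where it was at the start of the episode above 0.03 m or angle between fuse_jar's own z axis and vertical above 0.35 rad).
It also fails if it takes over 32 s, if anything falls off the work surface, if the arm or the gripper's body presses on something with over 40 N, if the wrist force passes 120 N, or if a joint passes its speed limit or range.

ROBOT

A 6-joint arm with a two-finger parallel gripper is mounted at the origin on the work surface. World frame = base frame: x ahead of the robot, y to its left, z up, the work surface at z = 0. Lengths are in m, angles in rad, forces in N, time in s.
With the tool pointing down it reaches from about 0.3 to 0.875 m from the base axis. Payload 6.4 kg.
Tool frame: the origin (TCP) lies midway between the tips of the shut fingers; the grasp point (between the pads) lies 19 mm behind it; x points along the fingers, y is the direction in which the jaws open and shut, and the axes are right-handed (so a half turn about x gives the same grasp; the last joint's range is limited). The gripper opens to 85 mm and grips with 20 to 120 N. Pads are 22 mm wide; open, the fingers measure 114 mm over their backs; the gripper's body (76 mm by 85 mm) begins 54 mm behind the grasp point. The pads swing forward as they close: fully open they stand 13 mm farther back than shut.
Start: joints at [1.049, 0.181, 1.607, -0, 1.354, -0.206], TCP at [0.179, 0.547, 0.231] pointing down, gripper open.
Joint ranges: [-2.99, 2.99], [-0.89, 2.07], [0.3, 2.58], [-1.14, 4.28], [0, 2.63], [-3.12, 3.12]. Speed limits (rad/s): [2.57, 2.57, 3.01, 3.14, 3.14, 3.14].

INTERFACE

Orientations are given as a unit quaternion [w, x, y, z].
In Python, from bench import ctrl gives the robot as it stands.
- The arm moves only by the tool step_arm, never from a script. Its argument "motion" is a list of rows, each a list of 7 numbers: the shift along the tool's x, y, z in mm, then the turn, a rotation vector about the tool's x, y, z in degrees, then the closure in counts, from 0 (fully open) to 255 (shut). In form: [[tx, ty, tz, rx, ry, rz, hand], ...]. A call has 1 to 10 rows; each row is the pose to reach, as a shift and turn from the pose commanded when the call began, along the tool's axes at that moment; what a row does not reach only later rows make up. A row lasts 1/8 s, in which the tool goes at most 62.5 mm and 10.7 degrees, less where a joint would pass 70% of its speed; a pose out of reach is approached as far as the arm can. A call with a gripper value outside its range is refused whole. The fingers move at their own pace and stop on an object; the grip force is fixed at half the most. Time passes only in rows, so rows that repeat a pose let the fingers close. It gives the time, the measured TCP pose, the force and the opening at its end, in the units of the state.
- ctrl.get_obs(): the state, without advancing time (a new reading comes with each control period).
- ctrl.camera(name): name is "scene" or "top"; returns (picture, depth): 420x560x3 uint8, red, green, blue; 420x560 float32, m along the optical axis (not along the pixel's ray), 0 where there is no reading.
- ctrl.camera_info(name): a dict with "fx", "fy", "cx", "cy" (pixels), "dist_coeffs" ([k1, k2, p1, p2, k3] as OpenCV has them; the pictures are not rectified), "T" (4x4, takes a point from camera to world coordinates). Camera axes: x right, y down, z forward; pixel columns grow to the right and rows downward; lengths in m; the calibration is good to about 2 mm. A picture is of the moment at which its call begins. camera_info takes no time and is no camera call.
- ctrl.hand_in(): hands the job in, once; it reports no verdict.
The state is a dict: "time_s": time; "q": joint angles; "dq": joint speeds; "joint_efforts": joint torques, N m; "eef_pos": TCP position; "eef_rot": TCP orientation; "wrist_force": force on the tool from outside, world axes, zero at the start; "torque": the same for the moment, N m; "opening": opening from 0.0 (shut) to 1.0 (fully open).
Only numpy, scipy, OpenCV 4.12 (cv2) and the standard library are available. Lean on these libraries where they do the work, as an engineer would, in place of code of your own. Each camera call takes 0.05 s, during which the arm holds its last target. There are 200 camera calls.

## Working session

There is one attempt and no reset: what is moved stays moved. The work goes in short steps, Python scripts to look and compute and a tool call to move; the robot and the scene stay as the last step left them, time stands still between calls to the robot, and variables do not carry over. Pictures are saved under pics/ and viewed, about 8 in all and at most 12, crops included, and the job is handed in when it is done.

Besides the shell and the picture viewer there is one more tool, called after ">>>" as name(argument=value, ...), one argument or row to a line, values as JSON. step_arm: Moves the arm, as the interface text tells. Its arguments: {"type":"object","properties":{"motion":{"type":"array","items":{"type":"array","items":{"type":"number"}}}},"required":["motion"]}

```bash
mkdir -p pics; ls; python3 - <<'E'
from bench import ctrl
import cv2,numpy as np
o=ctrl.get_obs();print(o)
for n in("scene","top"):
    p,d=ctrl.camera(n);np.savez(f"{n}0.npz",p=p,d=d);cv2.imwrite(f"pics/{n}0.png",p[...,::-1]);i=ctrl.camera_info(n);print(n,i)
E
```

```text
pics
{'time_s': 0.0, 'q': array([ 1.04869365e+00,  1.81537285e-01,  1.60800453e+00, -3.04302219e-05,
        1.35379222e+00, -2.06311937e-01]), 'dq': array([-0.00018525,  0.00101366, -0.00141229,  0.00090434, -0.00076906,
        0.00064131]), 'joint_efforts': array([-1.28686956e-03, -4.44873333e+01, -3.51339877e+01, -3.40361366e-04,
        8.95336474e-03,  1.17771538e-05]), 'eef_pos': array([0.17829555, 0.54608008, 0.23038794]), 'eef_rot': array([ 0.69810127,  0.11060418,  0.69852025, -0.11176224]), 'wrist_force': array([ 0.37666353, -0.52004521,  0.02092653]), 'torque': array([0.03177116, 0.01787698, 0.0242196 ]), 'opening': 1.001596526656858}
scene {'fx': 421.96148802147525, 'fy': 421.96148802147525, 'cx': 275.3152016485438, 'cy': 208.78682634008874, 'dist_coeffs': array([-0.12270233,  0.        ,  0.        ,  0.        ,  0.        ]), 'T': array([[-0.057225  ,  0.72455846, -0.68683356,  1.21151478],
       [ 0.99833588,  0.04643982, -0.03418792,  0.05534075],
       [ 0.00712528, -0.68764699, -0.72601023,  0.71576801],
       [ 0.        ,  0.        ,  0.        ,  1.        ]])}
top {'fx': 437.9973019188665, 'fy': 437.9973019188665, 'cx': 279.2474618261757, 'cy': 206.43483663375002, 'dist_coeffs': array([-0.07759379,  0.        ,  0.        ,  0.        ,  0.        ]), 'T': array([[-0.02001683, -0.98766669,  0.15528628,  0.44735188],
       [-0.99979051,  0.01910987, -0.00733132,  0.00628066],
       [ 0.0042734 , -0.1554005 , -0.98784231,  0.89935658],
       [ 0.        ,  0.        ,  0.        ,  1.        ]])}
```

View pics/scene0.png

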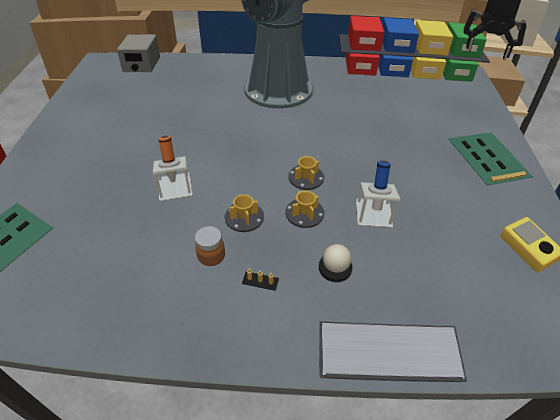

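View pics/top0.png

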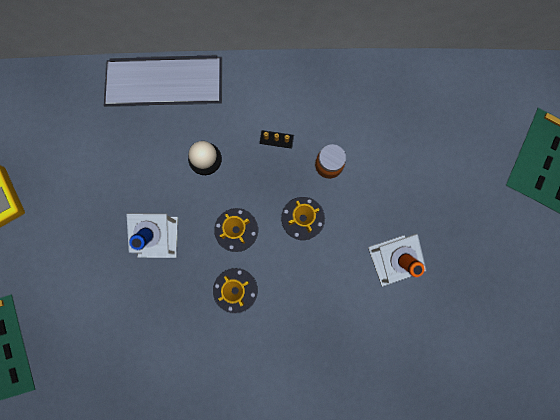

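Top view: there are three seat-like cups, at (235,229), (303,217) and (235,290). World −y, the robot's right, is image right, so the seat is the one at (303,217), which is (244,212) in the scene view. The orange holder is at top (408,262), the blue one at (145,236) and the jar at (331,160). Next I'll measure these and check with an enlarged crop.

```bash
cat > h.py <<'E'
from bench import ctrl
import cv2,numpy as np
from scipy.optimize import least_squares
from scipy.spatial.transform import Rotation as R
def cloud(n,d):
    i=ctrl.camera_info(n);K=np.array([[i['fx'],0,i['cx']],[0,i['fy'],i['cy']],[0,0,1]])
    v,u=np.mgrid[:420,:560]
    a=cv2.undistortPoints(np.stack([u,v],-1).reshape(-1,1,2).astype(float),K,i['dist_coeffs']).reshape(420,560,2)
    P=np.dstack([a*d[...,None],d])
    return P@i['T'][:3,:3].T+i['T'][:3,3]
def pix(n,X):
    i=ctrl.camera_info(n);K=np.array([[i['fx'],0,i['cx']],[0,i['fy'],i['cy']],[0,0,1]])
    T=np.linalg.inv(i['T']);return cv2.projectPoints(np.atleast_2d(X).astype(float),cv2.Rodrigues(T[:3,:3])[0],T[:3,3],K,i['dist_coeffs'])[0].reshape(-1,2)
def mask(p,lo,hi): return cv2.inRange(cv2.cvtColor(p,cv2.COLOR_RGB2HSV),lo,hi)>0
def cyl(Q,r,p0):
    # axis through point at z=.1, direction from tilt
    def f(x):
        a=np.array([x[2],x[3],1]);a/=np.linalg.norm(a);w=Q-np.array([x[0],x[1],.1])
        return np.linalg.norm(np.cross(w,a),axis=1)-r
    s=least_squares(f,p0,loss='soft_l1',f_scale=.001);return s.x,np.sqrt(np.mean(s.fun**2))
E
python3 - <<'E'
from h import *
C={}
for n in("scene","top"):
    z=np.load(n+"0.npz");C[n]=(z['p'],z['d'],cloud(n,z['d']))
# seat
p,d,W=C['top']
for n,(c,r) in dict(top=(303,217),scene=(244,212)).items():
    p,d,W=C[n];m=mask(p,(15,80,60),(32,255,255));m&=np.hypot(*np.indices(m.shape)-np.array([r,c])[:,None,None])<24
    Q=W[m];Q=Q[(Q[:,2]>.0)];print(n,'yellow',len(Q),'z pct',np.percentile(Q[:,2],[5,50,90,99]).round(3))
    t=Q[Q[:,2]>.046];print(' top pts',len(t),t.mean(0).round(4),(t[:,:2].min(0)+t[:,:2].max(0))/2, np.ptp(t[:,:2],axis=0))
    # dark foot
    g=np.hypot(*np.indices(m.shape)-np.array([r,c])[:,None,None])<32
    dk=g&(p.max(-1)<70);F=W[dk];F=F[F[:,2]>-.02];print(' foot',len(F),(np.percentile(F[:,:2],1,axis=0)+np.percentile(F[:,:2],99,axis=0))/2,np.ptp(F[:,:2],axis=0),np.median(F[:,2]))
Qs=[]
for n in C:
    p,d,W=C[n];m=mask(p,(3,150,60),(14,255,255))&(W[...,2]>.07)&(W[...,2]<.16)&(W[...,0]<.55)&(d>0)
    Q=W[m];print(n,'orange',len(Q),Q.min(0).round(3),Q.max(0).round(3));Qs.append(Q)
    if n=='scene':
        v,u=np.nonzero(m);print(u.min(),u.max(),v.min(),v.max())
for Q in Qs+[np.vstack(Qs)]:
    x,e=cyl(Q,.014,[*Q[:,:2].mean(0),-.2,-.2]);a=np.array([x[2],x[3],1]);a/=np.linalg.norm(a)
    print('axis',x.round(4),'rms',e,'tilt',np.degrees(np.arccos(a[2])),'dir',np.degrees(np.arctan2(a[1],a[0])),'maxs',np.percentile((Q-[x[0],x[1],.1])@a,[1,99]))
p=C['top'][0];cv2.imwrite('pics/crop.png',cv2.resize(p[180:310,190:450,::-1],None,fx=3,fy=3,interpolation=2))
E
```

```text
top yellow 485 z pct [0.009 0.042 0.053 0.056]
 top pts 179 [ 0.5628 -0.0483  0.0612] [ 0.51591534 -0.03167462] [0.13712692 0.07591057]
 foot 901 [ 0.56273853 -0.04741844] [0.16089624 0.09827421] 0.007731763429059457
scene yellow 553 z pct [0.011 0.038 0.052 0.055]
 top pts 148 [ 0.5644 -0.0488  0.0513] [ 0.56629517 -0.04662204] [0.04585678 0.04794792]
 foot 105 [ 0.5815471  -0.04700085] [0.06623207 0.08578591] 0.00591828195157007
scene orange 260 [-0.206 -0.248  0.087] [0.485 0.325 0.15 ]
159 382 31 161
top orange 265 [ 0.44  -0.249  0.076] [ 0.481 -0.218  0.144]
axis [  0.7578  -0.4966 -21.0965  18.7843] rms 0.009140809912458529 tilt 87.97248560232772 dir 138.31827186592236 maxs [0.37666652 1.15995216]
axis [ 0.4632 -0.2341 -0.3097 -0.1297] rms 0.0023144233825469467 tilt 18.563286906812635 dir -157.27228115215175 maxs [-0.01418018  0.04119956]
axis [ 0.4656 -0.2349 -0.3826 -0.0874] rms 0.06557381173674769 tilt 21.427028886758272 dir -167.13001711427697 maxs [-0.01402068  0.0424379 ]
```

View pics/crop.png

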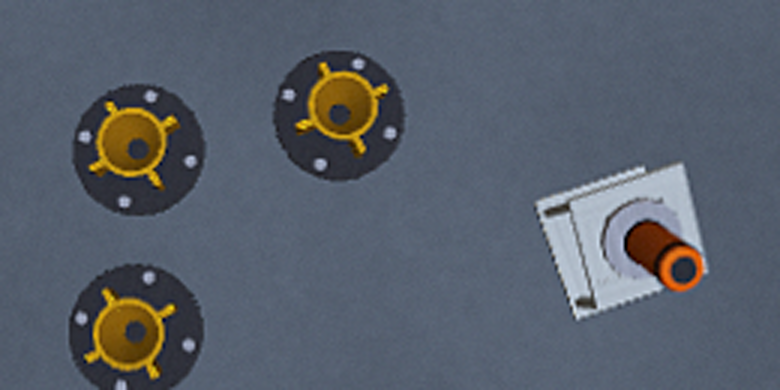

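The crop confirms the seat at crop (341,108), top (303,216): it is the rightmost of the three cups, with bolt holes and ribs matching the other two. The orange holder leans toward crop (682,268). Next I'll tighten the fits.

```bash
python3 - <<'E'
from h import *
C={}
for n in("scene","top"):
    z=np.load(n+"0.npz");C[n]=(z['p'],z['d'],cloud(n,z['d']))
Qs=[]
for n in C:
    p,d,W=C[n]
    m=(mask(p,(3,110,30),(14,255,255)))&(W[...,2]>.07)&(W[...,2]<.145)&(abs(W[...,0]-.463)<.04)&(abs(W[...,1]+.234)<.04)
    m=cv2.erode(m.astype(np.uint8),np.ones((2,2)))>0
    Q=W[m];print(n,len(Q));Qs.append(Q)
def fit(Q,t0=None):
    def f(x):
        a=np.array([x[2],x[3],1]);a/=np.linalg.norm(a);w=Q-np.array([x[0],x[1],.1])
        rr=np.linalg.norm(np.cross(w,a),axis=1)-.014
        keep=np.minimum((w@a).max()-w@a,1)>-1
        r=np.r_[rr,]
        return r if t0 is None else np.r_[r,10*(np.hypot(x[2],x[3])-np.tan(t0))]
    s=least_squares(f,[*(Q[:,:2].mean(0)),-.34,-.11],loss='soft_l1',f_scale=.001);return s.x,np.median(abs(s.fun))
for Q in Qs+[np.vstack(Qs)]:
  for t in(None,np.radians(20)):
    x,e=fit(Q,t);a=np.array([x[2],x[3],1]);a/=np.linalg.norm(a);s=(Q-[x[0],x[1],.1])@a
    print(x.round(4),'med',round(e,4),'tilt',np.degrees(np.arccos(a[2])).round(1),'dir',np.degrees(np.arctan2(a[1],a[0])).round(1),'top',([x[0],x[1],.1]+a*np.percentile(s,98)).round(4))
# plate: white stand cloud plane
p,d,W=C['top']
m=(W[...,2]>.055)&(W[...,2]<.1)&(abs(W[...,0]-.48)<.06)&(abs(W[...,1]+.23)<.06)&mask(p,(0,0,120),(180,60,255))
Q=W[m]; c=np.median(Q,0); 
A=np.c_[Q[:,:2],np.ones(len(Q))];s=least_squares(lambda x:A@x-Q[:,2],[0,0,.07],loss='soft_l1',f_scale=.001).x
nrm=np.array([-s[0],-s[1],1]);print('plate',len(Q),c,'tilt',np.degrees(np.arctan(np.hypot(*s[:2]))),'dir',np.degrees(np.arctan2(nrm[1],nrm[0])))
# seat rim
for n,k in(('top',0),('scene',0)):
    p,d,W=C[n];r=np.hypot(W[...,0]-.563,W[...,1]+.048)
    Q=W[(r<.032)&(W[...,2]>.045)&(W[...,2]<.058)&mask(p,(15,80,60),(32,255,255))]
    s=least_squares(lambda x:np.hypot(Q[:,0]-x[0],Q[:,1]-x[1])-x[2],[.563,-.048,.021],loss='soft_l1',f_scale=.001);print('rim',n,len(Q),s.x.round(4),np.median(Q[:,2]))
    F=W[(r<.06)&(p.max(-1)<75)&(W[...,2]<.02)&(W[...,2]>-.01)];print(' foot',len(F),cv2.minEnclosingCircle((F[:,:2]*1000).astype(np.float32)))
    T=W[(r>.06)&(r<.12)];print(' table z',np.median(T[:,2]))
p,d,W=C['top'];print('jar',np.median(W[150:165,325:340].reshape(-1,3),0))
E
```

```text
scene 220
top 204
[ 0.466  -0.2344 -0.3605 -0.1171] med 0.0008 tilt 20.8 dir -162.0 top [ 0.4533 -0.2385  0.1351]
[ 0.4659 -0.2344 -0.3459 -0.1134] med 0.0008 tilt 20.0 dir -161.9 top [ 0.4536 -0.2384  0.1354]
[ 0.4631 -0.234  -0.307  -0.1537] med 0.0008 tilt 19.0 dir -153.4 top [ 0.4513 -0.2399  0.1387]
[ 0.4634 -0.234  -0.3292 -0.1553] med 0.0008 tilt 20.0 dir -154.7 top [ 0.4508 -0.2399  0.1385]
[ 0.4654 -0.2343 -0.3605 -0.1363] med 0.001 tilt 21.1 dir -159.3 top [ 0.4517 -0.2395  0.138 ]
[ 0.4652 -0.2344 -0.3394 -0.1314] med 0.001 tilt 20.0 dir -158.8 top [ 0.4522 -0.2394  0.1382]
plate 1082 [ 0.48231462 -0.2206343   0.08133947] tilt 19.680004708166035 dir -163.65462433437608
rim top 185 [ 0.5627 -0.048   0.0201] 0.05169662991738044
 foot 919 ((563.828125, -47.921146392822266), 45.53409957885742)
 table z -6.5803130086306e-05
rim scene 161 [ 0.5669 -0.0481  0.0202] 0.05147156575516032
 foot 163 ((569.5484008789062, -48.00524139404297), 44.294620513916016)
 table z 0.00029448720304586784
jar [ 0.67516189 -0.10584718  0.06452274]
```

```bash
cat >> h.py <<'E'
def M(): 
    o=ctrl.get_obs();return R.from_quat(np.roll(o['eef_rot'],-1)),o['eef_pos'],o
def delta(Rt,pt):
    r,p,o=M();return (r.inv().apply(pt-p)*1000).round(1),np.degrees((r.inv()*Rt).as_rotvec()).round(2)
def frame(x,y): 
    x=x/np.linalg.norm(x);y=y-x*(x@y);y/=np.linalg.norm(y);return R.from_matrix(np.c_[x,y,np.cross(x,y)])
t,d=np.radians(20),np.radians(-162.3)
a=np.array([np.sin(t)*np.cos(d),np.sin(t)*np.sin(d),np.cos(t)])
p100=np.array([.4645,-.2343,.1])
# sleeve top z ~.138 -> s of point p100
def S(s,ztop=.137-.014*np.sin(t)): # axis point at s (m); sleeve-top centre lies 14mm*sin20 under its highest rim
    return p100+a*((ztop-.1)/a[2]-(.111-s))
seat=np.array([.5648,-.048,0])
E
python3 - <<'E'
from h import *
r,p,o=M();print(r.as_matrix().round(3))
print('S0',S(0),'S111',S(.111),'collar under S45',S(.045))
y=np.cross([0,0,1],a)
for sg in(1,-1):
    Rt=frame(-a,sg*y);print(sg,delta(Rt,S(.063)+a*.09)[0:2], S(.063)+a*.09)
    print(np.degrees(frame(np.array([0,0,-1.]),sg*y).as_euler('zyx')))
E
```

```text
[[-0.001  0.311  0.951]
 [-0.001  0.951 -0.311]
 [-1.    -0.002 -0.   ]]
S0 [ 0.48949796 -0.22632213  0.02790584] S111 [ 0.4533309  -0.23786452  0.13221172] collar under S45 [ 0.47483564 -0.23100148  0.07019201]
1 (array([  59.7, -668.1,  493.3]), array([142.34,   8.21,  25.16])) [ 0.43964606 -0.2422319   0.17167881]
[-90.  -72.3  90. ]
-1 (array([  59.7, -668.1,  493.3]), array([-35.41, -19.39,   6.32])) [ 0.43964606 -0.2422319   0.17167881]
[ 90.   72.3 -90. ]
```

```bash
sed -i 's/ztop=.137-.014\*np.sin(t)/ztop=.137/' h.py
```

>>> step_arm(
  motion=[
    [0, -50, 37, -3, -2, 0, 0],
    [0, -100, 74, -7, -4, 1, 0],
    [0, -150, 111, -10, -6, 2, 0],
    [0, -200, 148, -14, -8, 2, 0],
    [0, -250, 185, -18, -10, 3, 0],
    [0, -300, 222, -21, -12, 4, 0],
    [0, -350, 259, -25, -14, 4, 0],
    [0, -400, 296, -28, -16, 5, 0],
    [0, -450, 333, -32, -18, 6, 0],
    [0, -500, 370, -35.4, -19.4, 6.3, 0],
  ],
)

```text
time_s: 1.35
eef_pos: [0.358, 0.0115, 0.231]
eef_rot: [0.808, -0.082, 0.571, 0.121]
wrist_force: [0.9, 0.0, 1.2]
opening: 0.998
```

```bash
python3 - <<'E'
from h import *
r,p,o=M();print(o['time_s'],p,o['q'].round(3),o['wrist_force'])
Rt=frame(-a,-np.cross([0,0,1],a));print(delta(Rt,S(.063)+a*.09), S(.063)+a*.09)
E
```

```text
1.35 [0.35798775 0.01150378 0.23100259] [-0.558 -0.691  2.329  0.269  1.287 -2.468] [0.91286818 0.03244342 1.24287062]
(array([  51.1, -266.8,  -14.9]), array([-0.95, -0.41,  0.03])) [ 0.43798577 -0.24276177  0.17646709]
```

>>> step_arm(
  motion=[
    [0, -50, -3, 0, 0, 0, 0],
    [0, -105, -6, -0.5, 0, 0, 0],
    [0, -160, -9, -1, -0.4, 0, 0],
    [10, -215, -12, -1, -0.4, 0, 0],
    [25, -250, -15, -1, -0.4, 0, 0],
    [45, -267, -15, -1, -0.4, 0, 0],
    [51, -267, -15, -1, -0.4, 0, 0],
    [51, -267, -15, -1, -0.4, 0, 0],
  ],
)

```text
time_s: 2.35
eef_pos: [0.4367, -0.2405, 0.1753]
eef_rot: [0.808, -0.087, 0.568, 0.127]
wrist_force: [0.5, 0.9, -0.3]
opening: 1.005
```

```bash
python3 - <<'E'
from h import *
r,p,o=M();print(o['time_s'],p,o['q'].round(3),o['wrist_force'])
Rt=frame(-a,-np.cross([0,0,1],a));print(delta(Rt,S(.063)+a*.09),delta(Rt,S(.063)))
ims=[]
for n in("scene","top"):
    q,d=ctrl.camera(n);q=q.copy()
    for s,c in((.111,(255,0,255)),(.063,(0,255,0))):
        u=pix(n,S(s))[0];cv2.circle(q,(int(u[0]),int(u[1])),1,c,-1)
    u=pix(n,p)[0];cv2.circle(q,(int(u[0]),int(u[1])),1,(0,255,255),-1)
    u=pix(n,S(.09))[0].astype(int);ims.append(cv2.resize(q[u[1]-65:u[1]+65,u[0]-65:u[0]+65,::-1],None,fx=3,fy=3,interpolation=2))
cv2.imwrite('pics/pre.png',np.hstack(ims))
E
```

```text
2.35 [ 0.43666567 -0.24050332  0.17533607] [-0.963 -0.062  2.025  0.372  1.105 -2.998] [ 0.45231525  0.92729585 -0.26558122]
(array([-0.9, -2.5,  0.9]), array([-0.09, -0.19, -0.15])) (array([89.1, -2.8,  1.2]), array([-0.09, -0.19, -0.15]))
```

View pics/pre.png

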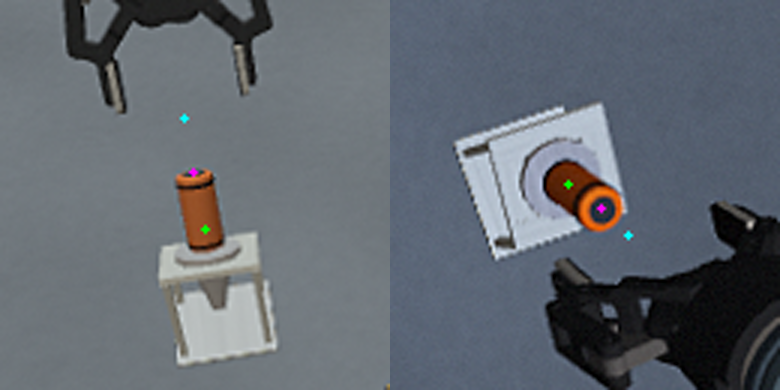

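The pre-grasp view (scene left, top right) shows the estimated sleeve-top centre landing on the real one, at crop (193,173) and (601,209). The open fingers straddle the axis, so I'm descending along it.

>>> step_arm(
  motion=[
    [0, -2.7, 1, 0, 0, 0, 0],
    [25, -2.7, 1, 0, 0, 0, 0],
    [50, -2.7, 1, 0, 0, 0, 0],
    [70, -2.7, 1, 0, 0, 0, 0],
    [82, -2.7, 1, 0, 0, 0, 0],
    [88, -2.7, 1, 0, 0, 0, 0],
    [88, -2.7, 1, 0, 0, 0, 0],
  ],
)

```text
time_s: 3.32
eef_pos: [0.4674, -0.2349, 0.0937]
eef_rot: [0.809, -0.088, 0.568, 0.126]
wrist_force: [0.1, -0.6, -0.2]
opening: 0.998
```

```bash
python3 - <<'E'
from h import *
r,p,o=M();print(o['time_s'],p,o['q'].round(3),o['wrist_force'])
Rt=frame(-a,-np.cross([0,0,1],a));print(delta(Rt,S(.063)))
E
```

```text
3.325 [ 0.46737822 -0.23485468  0.09365667] [-0.898  0.124  2.03   0.416  0.904 -3.022] [ 0.08968976 -0.57452659 -0.19913888]
(array([ 1.8,  1.4, -0.2]), array([-0.07, -0.16, -0.03]))
```

>>> step_arm(
  motion=[
    [1, 1.2, 0, 0, 0, 0, 120],
    [1, 1.2, 0, 0, 0, 0, 200],
    [1, 1.2, 0, 0, 0, 0, 255],
    [1, 1.2, 0, 0, 0, 0, 255],
    [1, 1.2, 0, 0, 0, 0, 255],
    [1, 1.2, 0, 0, 0, 0, 255],
    [1, 1.2, 0, 0, 0, 0, 255],
    [1, 1.2, 0, 0, 0, 0, 255],
  ],
)

```text
time_s: 4.32
eef_pos: [0.4673, -0.2339, 0.093]
eef_rot: [0.809, -0.088, 0.568, 0.126]
wrist_force: [-3.4, 0.3, 7.0]
opening: 0.314
```

>>> step_arm(
  motion=[
    [-5, 1.2, 0, 0, 0, 0, 255],
    [-15, 1.2, 0, 0, 0, 0, 255],
    [-30, 1.2, 0, 0, 0, 0, 255],
    [-50, 1.2, 0, 0, 0, 0, 255],
    [-70, 1.2, 0, 0, 0, 0, 255],
    [-90, 1.2, 0, 0, 0, 0, 255],
    [-100, 1.2, 0, 0, 0, 0, 255],
    [-100, 1.2, 0, 0, 0, 0, 255],
  ],
)

```text
time_s: 5.32
eef_pos: [0.4346, -0.2434, 0.1875]
eef_rot: [0.809, -0.088, 0.568, 0.125]
wrist_force: [-0.5, -0.1, -3.2]
opening: 0.317
```

```bash
python3 - <<'E'
from h import *
r,p,o=M();print(o['time_s'],p,o['q'].round(3),o['wrist_force'],o['opening'])
Rt=frame(np.array([0,0,-1.]),-np.cross([0,0,1],a))
print(delta(Rt,seat+[0,0,.008+.063+.075]))
E
```

```text
5.325 [ 0.43461784 -0.2433536   0.18751461] [-0.971 -0.082  2.016  0.368  1.13  -2.995] [-0.50931285 -0.14288554 -3.19376042] 0.3166263686425594
(array([101.2, 146.9, 158.2]), array([-0.08, 19.87,  0.07]))
```

Held, with the opening matching a 28 mm sleeve and about 3 N of weight on the wrist. Now carrying it over the seat while turning it upright.

>>> step_arm(
  motion=[
    [5, 10, 10, 0, 1, 0, 255],
    [16, 30, 30, 0, 3, 0, 255],
    [30, 50, 52, 0, 6, 0, 255],
    [44, 70, 75, 0, 9, 0, 255],
    [58, 90, 98, 0, 12, 0, 255],
    [72, 110, 120, 0, 15, 0, 255],
    [86, 130, 141, 0, 18, 0, 255],
    [97, 143, 153, 0, 19.5, 0, 255],
    [101, 147, 158, 0, 19.9, 0, 255],
    [101, 147, 158, 0, 19.9, 0, 255],
  ],
)

```text
time_s: 6.58
eef_pos: [0.5639, -0.047, 0.1445]
eef_rot: [0.698, -0.108, 0.7, 0.109]
wrist_force: [0.0, 0.5, -2.9]
opening: 0.313
```

```bash
cat > chk.py <<'E'
from h import *
import sys
tag=sys.argv[1]
r,p,o=M();print(o['time_s'],p,o['q'].round(3),o['wrist_force'].round(2),o['opening'])
print('tool axes',r.as_matrix().round(3).tolist())
ims=[]
for n in("scene","top"):
    q,d=ctrl.camera(n);W=cloud(n,d)
    m=mask(q,(3,110,30),(14,255,255))&(np.hypot(W[...,0]-p[0],W[...,1]-p[1])<.05)&(W[...,2]>p[2]-.02)
    m=cv2.erode(m.astype(np.uint8),np.ones((2,2)))>0
    Q=W[m]-[0,0,p[2]-.1]
    if len(Q)>30:
        x,e=cyl(Q,.014,[p[0],p[1],0,0]);print(n,len(Q),'sleeve at tcp z',x.round(4),e)
    # steel: collar/cone
    s=(np.hypot(W[...,0]-p[0],W[...,1]-p[1])<.04)&(W[...,2]<p[2]-.01)&(W[...,2]>.056)&~m
    Q=W[s];
    for lo in np.arange(.06,p[2]-.0,.01):
        k=Q[(Q[:,2]>=lo)&(Q[:,2]<lo+.01)]
        if len(k)>5: print('  z',lo.round(3),len(k),((k.min(0)+k.max(0))/2).round(4)[:2],np.ptp(k,axis=0).round(4)[:2])
    u=pix(n,seat+[0,0,.09])[0].astype(int);ims.append(cv2.resize(q[u[1]-65:u[1]+65,u[0]-65:u[0]+65,::-1],None,fx=3,fy=3,interpolation=2))
cv2.imwrite(f'pics/{tag}.png',np.hstack(ims))
E
python3 chk.py over
```

```text
6.575 [ 0.56390626 -0.04700655  0.14448279] [-0.293  0.255  1.704  0.     1.185 -2.173] [ 0.04  0.54 -2.88] 0.3129465581923553
tool axes [[-0.003, -0.304, 0.953], [0.001, 0.953, 0.304], [-1.0, 0.002, -0.002]]
scene 266 sleeve at tcp z [ 0.5644 -0.0468 -0.0055 -0.0026] 0.0012024689088148688
  z 0.08 12 [ 0.5699 -0.0463] [0.0071 0.0124]
  z 0.09 22 [ 0.5724 -0.0455] [0.0075 0.0168]
  z 0.1 24 [ 0.5735 -0.0453] [0.0109 0.0209]
  z 0.11 16 [ 0.5765 -0.0444] [0.0098 0.0204]
  z 0.12 58 [ 0.5736 -0.0459] [0.0368 0.0496]
  z 0.13 155 [ 0.5704 -0.0464] [0.042  0.0505]
  z 0.12 25 [ 0.5452 -0.042 ] [0.0148 0.037 ]
  z 0.13 61 [ 0.5459 -0.0429] [0.0166 0.0387]
```

View pics/over.png

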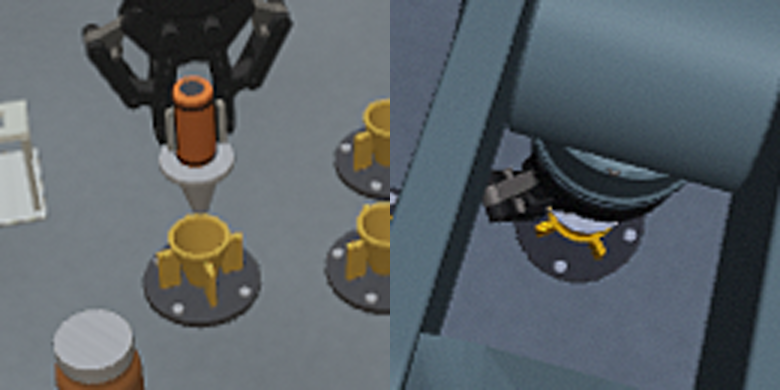

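Scene half: the holder hangs upright above the cup, with its tip at crop (201,212) and the rim centre at about (200,235). The top view is blocked by the arm. I'll overlay model circles to refine the lateral offset.

```bash
python3 - <<'E'
from h import *
r,p,o=M();q,d=ctrl.camera("scene");np.save("over.npy",q)
th=np.linspace(0,2*np.pi,120)
def circ(img,n,c,rad,off,k,col):
    P=np.c_[c[0]+rad*np.cos(th),c[1]+rad*np.sin(th),np.full(120,c[2])]
    u=((pix(n,P)-off+.5)*k-.5);cv2.polylines(img,[np.round(u*8).astype(np.int32)],True,col,1,cv2.LINE_AA,3)
out=[]
for n,im,hold in(("scene",np.load("scene0.npz")['p'],0),("scene",q,1),("top",np.load("top0.npz")['p'],0)):
    u=pix(n,seat+[0,0,.06 if not hold else .09])[0].astype(int);k=6 if not hold else 4
    w=21 if not hold else 48
    off=u-w;img=cv2.resize(im[off[1]:off[1]+2*w,off[0]:off[0]+2*w,::-1],None,fx=k,fy=k,interpolation=2)
    circ(img,n,seat+[0,0,.053],.023,off,k,(255,0,255));circ(img,n,seat+[0,0,.053],.019,off,k,(0,255,0))
    if hold:
        c=np.array([p[0],p[1],p[2]-.063])
        circ(img,n,c,.006,off,k,(255,255,0));circ(img,n,c+[0,0,.045],.026,off,k,(255,255,0));circ(img,n,c+[0,0,.111],.014,off,k,(255,255,0))
    out.append(cv2.copyMakeBorder(img,0,384-img.shape[0],0,0,cv2.BORDER_CONSTANT))
cv2.imwrite('pics/ov.png',np.hstack([out[0],out[2],out[1]])[:, :800+120][:,:888]);
i=np.hstack([out[0],out[2],out[1]]);cv2.imwrite('pics/ov.png',cv2.resize(i,None,fx=.9,fy=.9) if i.shape[1]>800 else i);print(i.shape)
E
```

```text
(384, 888, 3)
```

View pics/ov.png

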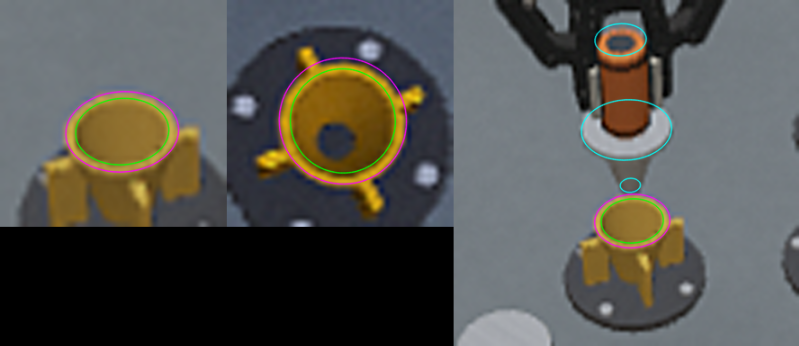

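Model circles: the seat estimate fits the rim in both views to about 1 mm. The holder looks about 1 mm off in +y and may sit about 2 mm low in the hand. I'll correct that and lower partway, watching the force.

>>> step_arm(
  motion=[
    [5, -1.3, 0.4, 0, 0, 0, 255],
    [15, -1.3, 0.4, 0, 0, 0, 255],
    [27, -1.3, 0.4, 0, 0, 0, 255],
    [39, -1.3, 0.4, 0, 0, 0, 255],
    [49, -1.3, 0.4, 0, 0, 0, 255],
    [55, -1.3, 0.4, 0, 0, 0, 255],
    [55, -1.3, 0.4, 0, 0, 0, 255],
  ],
)

```text
time_s: 7.6
eef_pos: [0.5647, -0.0482, 0.0897]
eef_rot: [0.698, -0.108, 0.7, 0.109]
wrist_force: [0.8, 0.4, -2.8]
opening: 0.31
```

```bash
python3 - <<'E'
from h import *
r,p,o=M();print(o['time_s'],p,o['wrist_force'].round(2),o['torque'].round(2),r.as_matrix().round(3)[2])
q,d=ctrl.camera("scene");W=cloud("scene",d)
m=mask(q,(3,110,30),(14,255,255))&(np.hypot(W[...,0]-p[0],W[...,1]-p[1])<.05)&(W[...,2]>p[2]-.02)
m=cv2.erode(m.astype(np.uint8),np.ones((2,2)))>0
print(cyl(W[m]-[0,0,p[2]-.1],.014,[p[0],p[1],0,0]))
E
```

```text
7.6 [ 0.56468735 -0.04818575  0.08973825] [ 0.84  0.4  -2.81] [ 0.03  0.06 -0.04] [-1.     0.002 -0.002]
(array([ 0.5650953 , -0.04801054,  0.00418203,  0.00792129]), np.float64(0.0013926883773600432))
```

>>> step_arm(
  motion=[
    [3, 0, 0, 0, 0, 0, 255],
    [6, 0, 0, 0, 0, 0, 255],
    [9, 0, 0, 0, 0, 0, 255],
    [11, 0, 0, 0, 0, 0, 255],
    [13, 0, 0, 0, 0, 0, 255],
    [13, 0, 0, 0, 0, 0, 255],
  ],
)

```text
time_s: 8.4
eef_pos: [0.5649, -0.0483, 0.0771]
eef_rot: [0.698, -0.108, 0.699, 0.109]
wrist_force: [0.2, -0.3, -2.7]
opening: 0.315
```

>>> step_arm(
  motion=[
    [1, 0, 0, 0, 0, 0, 255],
    [2, 0, 0, 0, 0, 0, 255],
    [3, 0, 0, 0, 0, 0, 255],
    [3, 0, 0, 0, 0, 0, 255],
  ],
)

```text
time_s: 8.9
eef_pos: [0.5649, -0.0483, 0.0742]
eef_rot: [0.698, -0.108, 0.699, 0.109]
wrist_force: [0.7, -0.1, -2.2]
opening: 0.313
```

>>> step_arm(
  motion=[
    [1, 0, 0, 0, 0, 0, 255],
    [2, 0, 0, 0, 0, 0, 255],
    [2, 0, 0, 0, 0, 0, 255],
  ],
)

```text
time_s: 9.28
eef_pos: [0.5651, -0.0483, 0.0726]
eef_rot: [0.698, -0.108, 0.699, 0.109]
wrist_force: [-1.3, -0.2, 0.9]
opening: 0.315
```

>>> step_arm(
  motion=[
    [0.5, 0, 0, 0, 0, 0, 255],
    [1, 0, 0, 0, 0, 0, 255],
    [1, 0, 0, 0, 0, 0, 255],
  ],
)

```text
time_s: 9.65
eef_pos: [0.5652, -0.0484, 0.0726]
eef_rot: [0.698, -0.108, 0.699, 0.109]
wrist_force: [-5.0, 0.7, 9.9]
opening: 0.313
```

```bash
python3 - <<'E'
from h import *
r,p,o=M();print(o['time_s'],p,o['wrist_force'].round(2),o['torque'].round(2))
q,d=ctrl.camera("scene")
u=pix("scene",seat+[0,0,.06])[0].astype(int);cv2.imwrite('pics/in.png',cv2.resize(q[u[1]-40:u[1]+35,u[0]-40:u[0]+40,::-1],None,fx=7,fy=7,interpolation=2))
E
```

```text
9.65 [ 0.56518355 -0.04836734  0.07257278] [-4.99  0.65  9.85] [ 0.3   0.85 -0.04]
```

View pics/in.png

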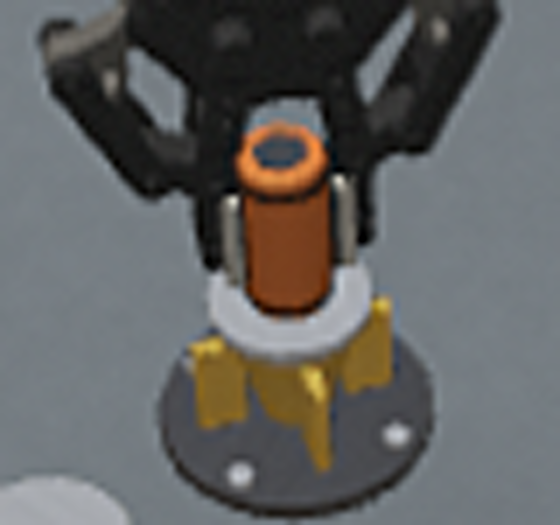

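The crop shows the collar (285,310) right down at the rim, just above the ribs. The −5 N side force in x suggests it sits slightly too far in +x, so I'll ease that off and feel again.

>>> step_arm(
  motion=[
    [0, 0, -0.5, 0, 0, 0, 255],
    [0, 0, -1, 0, 0, 0, 255],
    [0, 0, -1, 0, 0, 0, 255],
    [0, 0, -1, 0, 0, 0, 255],
  ],
)

```text
time_s: 10.2
eef_pos: [0.5651, -0.0484, 0.0726]
eef_rot: [0.699, -0.108, 0.698, 0.109]
wrist_force: [-0.7, 2.4, 5.2]
opening: 0.315
```

```bash
python3 - <<'E'
from h import *
r,p,o=M();print(o['time_s'],p,o['wrist_force'].round(2),o['torque'].round(2))
q,d=ctrl.camera("scene");W=cloud("scene",d)
rr=np.hypot(W[...,0]-.565,W[...,1]+.048)
m=mask(q,(0,0,110),(180,70,255))&(rr<.03)&(W[...,2]>.04)&(W[...,2]<.08)
Q=W[m];print('collar',len(Q),np.percentile(Q[:,2],[5,25,50,75,95]))
m=mask(q,(3,110,30),(14,255,255))&(rr<.03)&(W[...,2]>.07);print('top',np.percentile(W[m][:,2],[50,95,99]))
m=cv2.erode(m.astype(np.uint8),np.ones((2,2)))>0
print(cyl(W[m],.014,[p[0],p[1],0,0]))
E
```

```text
10.2 [ 0.56514701 -0.04839955  0.07258468] [-0.72  2.38  5.17] [ 0.47  0.26 -0.07]
collar 175 [0.0564035  0.05807595 0.05913456 0.05998539 0.06147881]
top [0.10143871 0.12009095 0.12690457]
(array([ 5.65347666e-01, -4.78652191e-02, -8.77983619e-03, -5.60996676e-04]), np.float64(0.0014005838955056834))
```

The collar top measures 59 mm, which is the 53 mm rim plus the 6 mm collar, so the holder is home. Releasing.

>>> step_arm(
  motion=[
    [0, 0, 0, 0, 0, 0, 150],
    [0, 0, 0, 0, 0, 0, 80],
    [0, 0, 0, 0, 0, 0, 0],
    [0, 0, 0, 0, 0, 0, 0],
    [0, 0, 0, 0, 0, 0, 0],
    [0, 0, 0, 0, 0, 0, 0],
  ],
)

```text
time_s: 11.0
eef_pos: [0.564, -0.0486, 0.0713]
eef_rot: [0.698, -0.108, 0.699, 0.109]
wrist_force: [-0.2, 0.6, 0.6]
opening: 1.003
```

>>> step_arm(
  motion=[
    [-10, 0, 0, 0, 0, 0, 0],
    [-25, 0, 0, 0, 0, 0, 0],
    [-45, 0, 0, 0, 0, 0, 0],
    [-70, 0, 0, 0, 0, 0, 0],
    [-95, 0, 0, 0, 0, 0, 0],
    [-120, 0, -30, 0, 0, 0, 0],
    [-130, 0, -80, 0, 0, 0, 0],
    [-130, 0, -130, 0, 0, 0, 0],
    [-130, 0, -160, 0, 0, 0, 0],
    [-130, 0, -160, 0, 0, 0, 0],
  ],
)

```text
time_s: 12.25
eef_pos: [0.4108, -0.0977, 0.2028]
eef_rot: [0.699, -0.108, 0.699, 0.108]
wrist_force: [-0.1, -0.6, -0.0]
opening: 1.004
```

```bash
python3 - <<'E'
from h import *
r,p,o=M();print(o['time_s'],p,o['wrist_force'].round(2))
q,d=ctrl.camera("scene");W=cloud("scene",d)
rr=np.hypot(W[...,0]-.565,W[...,1]+.048)
m=mask(q,(0,0,110),(180,70,255))&(rr<.03)&(W[...,2]>.04)&(W[...,2]<.08)
print('collar',np.median(W[m][:,2]))
m=mask(q,(3,110,30),(14,255,255))&(rr<.03)&(W[...,2]>.07);m=cv2.erode(m.astype(np.uint8),np.ones((2,2)))>0
print(cyl(W[m],.014,[.565,-.048,0,0]))
cv2.imwrite('pics/end.png',q[...,::-1])
E
```

```text
12.25 [ 0.41079284 -0.09767912  0.20278229] [-0.12 -0.64 -0.02]
collar 0.05926563567360488
(array([ 0.56563967, -0.04828227, -0.00526094,  0.00217045]), np.float64(0.0014672669379140076))
```

View pics/end.png

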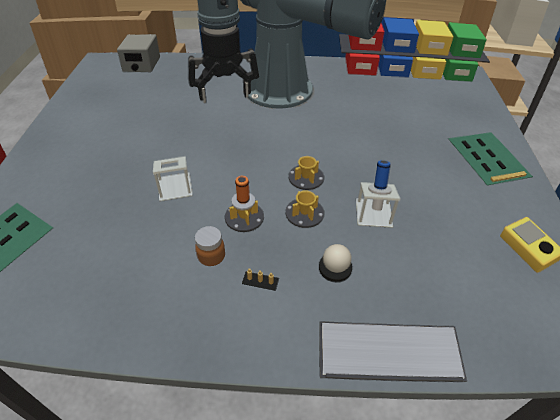

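The orange holder stands upright in the right-hand seat at (243,200). The jar at (209,245) and the blue holder at (381,185) are where they started, and the gripper is clear.

```bash
python3 -c "
from bench import ctrl
print(ctrl.hand_in())"
```

```text
the job is handed in; nothing more can be done
None
```

The orange holder is standing upright and released in the yellow seat, the one of the three cups farthest to the robot's right. I gripped it along its leaning axis, pulled it out, turned it upright over the seat and lowered it until it made contact. I then eased off a side force of about 5 N, let go, moved the arm clear and handed the job in at about 12 s. `hand_in()` gives no verdict, so the result rests on my own checks.

- **Seating:** the collar top measured 59.3 mm, against 59 mm when fully home. The axis was within about 0.5° of vertical and within about 1 mm of the seat's axis.
- **Bystanders:** the blue holder and the jar look unmoved in the last picture; I did not re-measure them. The wrist force read near zero with the gripper clear.
- **Disagreements:** the two cameras differed by about 3–4 mm in x. I used a value between them, and both contact and overlay supported it. The holder also sat about 2 mm lower in the fingers than planned, which did no harm.

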